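Mount a brake disc on the spray stand

ROBOT

A 6-joint arm with a two-finger parallel gripper is mounted at the origin on a cart in front of the work surface, level with it; the furniture and walls round the work are solid. World frame = base frame: x ahead of the robot, y to its left, z up, the work surface at z = 0. Lengths are in mm, angles in rad, forces in N, time in s.
With the tool pointing down it reaches from about 350 to 775 mm from the base axis. Payload 7.3 kg.
Tool frame: the origin (TCP) lies at the very end of the fingers, on their centre line; the grasp point (between the pads) lies 19 mm behind it; z points along the fingers, y is the line along which they close (so a half turn about z gives the same grasp; the last joint's range is limited). The gripper opens to 92 mm and grips with 3 to 60 N. Pads are 19 mm wide; open, the fingers measure 130 mm over their backs; the gripper's body (75 mm by 190 mm) begins 47 mm behind the grasp point.
Start: joints at [-1.25, 0.342, 1.524, -0, 1.275, -0.146], TCP at [236.29, -468.841, 226.741] pointing down, gripper open.
Joint ranges: [-2.53, 2.53], [-0.77, 2.02], [0.04, 2.7], [-1, 4.14], [0.28, 2.66], [-3.11, 3.11]. Speed limits (rad/s): [2.57, 2.57, 3.14, 3.14, 3.14, 3.14].

INTERFACE

Orientations are given as [roll, pitch, yaw] about the fixed x, y, z axes, in that order (R = Rz(yaw) Ry(pitch) Rx(roll)).
In Python, from plant import bot gives the robot as it stands.
- The arm moves only by the tool jog_arm, never from a script. Its argument "targets" is a list of rows, each an object with "xyz": the shift along the tool's x, y, z as a fraction of full scale, a list of three; "spin": the turn about the tool's z as a fraction of full scale. In form: [{"xyz": [x, y, z], "spin": spin}, ...]. A call has exactly 10 rows; each row shifts and turns the commanded pose from where the row before left it, along the tool's axes as they then stand; what a row does not reach is not made up. Full scale, the value 1, is 80 mm for a shift and 0.1 rad for a turn. A row lasts 1/8 s, in which the tool goes at most 62.5 mm and 10.7 degrees, less where a joint would pass 70% of its speed; a pose out of reach is approached as far as the arm can. A call with a number of a shift or a turn outside -1 to 1 is refused whole. A call with a gripper value outside its range is refused whole. "gripper" is the opening in per cent of the stroke, from 0 (shut) to 100 (fully open), set as the call begins (left out, the last holds). The fingers move at their own pace and stop on an object; the grip force is fixed at half the most. Time passes only in rows, so rows that do not move let the fingers close, or fill a call up. It gives the time, the measured TCP pose, the force, the opening and the grip force at its end, in the units of the state.
- bot.get_obs(): the state, without advancing time (a new reading comes with each control period).
- bot.capture(name): name is "scene" or "side" or "wrist"; returns the picture (400x640x3 uint8, blue, green, red); there is no depth.
- bot.get_calibration(name): a dict with "vfov" (degrees; the focal length in pixels is half the picture's height over the tangent of half this angle, whatever the lens; pixels are square), "cx", "cy" (the principal point, pixels), "k1" (the pictures are not rectified: a ray, as slopes to the right and down, at radius r is drawn at 1 + k1 r^2 times it, then the intrinsics apply), "eye" and "rotation" of the camera in the world. Camera axes: x right, y down, z forward; pixel columns grow to the right and rows downward; lengths in mm; the calibration is good to about 2 mm. A picture is of the moment at which its call begins: read the wrist's pose just before it. get_calibration takes no time and is no camera call; for the wrist camera it gives the pose at the moment of the call.
- bot.close_job(): hands the job in; it is judged then, once.
The state is a dict: "time": time; "joint_positions": joint angles; "dq": joint speeds; "tau": joint torques, N m; "tool_pos": TCP position; "tcp_rot": TCP orientation; "contact_force": force on the tool from outside, world axes, zero at the start; "moment": the same for the moment, N m; "grip_width": finger opening in mm; "finger_force": force on a finger pad.
Only numpy, scipy, OpenCV 4.12 (cv2) and the standard library are available. Lean on these libraries where they do the work, as an engineer would, in place of code of your own. Each camera call takes 0.05 s, during which the arm holds its last target. There are 200 camera calls.

TASK

Mount the small drilled brake disc on the spray stand: lower it over the spindle, turn it until the four studs find its holes, and press it fully home on the hub without forcing it. Then flip the toggle bar on the spindle over flat so that the disc is locked on, and leave the other things on the table alone.

Things in the scene. Friction and masses are not known exactly. Their poses are not given: they have to be found in the camera images.
- disc: Small drilled brake disc lying flat on the table, hat up, about 0.5 kg: steel ring 136 mm across and 5 mm thick with a round aluminium hat in its middle, 58 mm across, its top 36 mm above the disc's underside. Grasp it round the hat from above, fingertips just above the ring. The hat is hollow below, 52 mm wide and 30 mm deep. Origin: centre of the underside, z up.
- hat (a point): Centre of the hat's top face, 36 mm above the disc's origin; axes are the disc's. The top is 6 mm thick, with a 21 mm centre bore and four 8 mm stud holes on an 18.5 mm radius at 45, 135, 225 and 315 degrees from the disc's x axis.
- stand: Spray stand bolted to the table: grey round foot 128 mm across, housing, black brake screw at its -x side. On top a steel hub with an upright 47 mm drum, four studs and a forked spindle. A brake locks the hub at an angle that is not measured: its x axis is 11 to 79 degrees anticlockwise (seen from above) from the stand's x axis. See it, or feel for it. Origin: centre of the foot's underside, on the spindle axis.
- seat (a point): Centre of the drum's flat top, the seat face, on the spindle axis, 85 mm above the stand's origin; axes are the stand's. Fully home, the hat rests on this face and the disc's origin is 30 mm below this point. Four sprung balls in the drum's flank grip the hat over the last 8 mm, so it does not drop home by itself: press down on it with about 5 to 15 N.
- stud_tips (a point): On the spindle axis at the height of the stud tips, 11 mm above the seat. The four 6 mm studs have slightly tapered tips and stand on an 18.5 mm radius at 45, 135, 225 and 315 degrees from the hub's x axis; 1 mm play all round in the holes. Until they find the holes the disc rests on them, its origin 30 mm below this point. Lean on it lightly, 5 to 10 N, and turn it.
- pivot (a point): Toggle pivot on the spindle axis, 11.5 mm above the seat; axes are the stand's. The forked spindle is 19 mm thick, tapered at its top, and ends 18.5 mm above the seat; it enters the disc's bore (1 mm play) before the studs touch. The pin lies along the hub's y axis, so that the toggle swings in the vertical plane of the hub's x axis, midway between the studs.
- toggle (a joint): Dark steel drop-nose bar, 24 x 8 x 6 mm, pivoted at its lower end in the spindle's fork. Near 0: upright, upper end 31.5 mm above the seat; the disc's bore passes over it. It flips either way and stays where left (2 N at its end move it). +1.57 rad: flat, upper end towards the hub's +x; -1.57: towards its -x. Flat, its upper side is 15.3 mm above the seat, and it locks the disc on.
- sanding_block: Bystander: dark sanding block lying flat, 60 x 111 x 27 mm. Origin: centre of its underside.
- tin_red: Bystander: small paint tin, 58 mm across, 58 mm high. Origin: centre of its underside.
- mask_filter: Bystander: round respirator cartridge lying flat, 70 mm across, 33 mm high. Origin: centre of its underside.
- tape_roll_1: Bystander: roll of masking tape lying flat, 99 mm across, 36 mm high. Origin: centre of its underside.
Not all that is in view belongs to the job. What is shaped like the stand but green or turquoise is not meant.

How it is judged (in metres and radians):
On the way:
1. the disc sits fully home on the hub while the toggle still stands upright (z of disc in the frame of seat below -0.0285 m and horizontal distance between disc and seat below 0.0025 m and angle between disc's own z axis and vertical below 0.04 rad and value of joint toggle between -0.5 and 0.5 rad), for 0.2 s.
At the end, for the whole second after the job is handed in: The disc's origin lies at least 28.5 mm below the seat point and within 2.5 mm of its axis, the disc is level (within 0.04 rad) and at rest, and the toggle lies flat either way (beyond 1.4 rad) (z of disc in the frame of seat below -0.0285 m and horizontal distance between disc and seat below 0.0025 m and angle between disc's own z axis and vertical below 0.04 rad and (value of joint toggle above 1.4 rad or value of joint toggle below -1.4 rad) and linear speed of disc below 0.01 m/s); the robot touches nothing.
It fails at once if the stand (foot, hub, studs or toggle) is pressed with more than 80 N (contact force between stand and anything else above 80 N).
It fails at once if a bystander is moved more than 20 mm (distance of any of sanding_block, tin_red, mask_filter, tape_roll_1 from where it was at the start of the episode above 0.02 m).
It also fails if it takes over 72 s, if anything falls off the work surface, if the arm or the gripper's body presses on something with over 40 N, if the wrist force passes 120 N, or if a joint passes its speed limit or range.

## Working session

There is one attempt and no reset: what is moved stays moved. The work goes in short steps, Python scripts to look and compute and a tool call to move; the robot and the scene stay as the last step left them, time stands still between calls to the robot, and variables do not carry over. Pictures are saved under pics/ and viewed, at most 10 in all, crops included, and the job is handed in when it is done.

Besides the shell and the picture viewer there is one more tool, called after ">>>" in YAML: its name, and indented under it one key for each argument. jog_arm: Moves the arm, as the interface text tells. Shift numbers are shares of 80 mm and turn numbers shares of 0.1 rad, none past 1 either way. Its arguments: {"type":"object","properties":{"targets":{"type":"array","items":{"type":"object","properties":{"xyz":{"type":"array","items":{"type":"number"}},"spin":{"type":"number"}}}},"gripper":{"type":"number"}},"required":["targets"]}

```bash
mkdir -p pics; ls
cat > h.py <<'E'
from plant import bot
import numpy as np, cv2
def ray(name,u,v,c=None):
    c=c or bot.get_calibration(name); f=200/np.tan(np.radians(c["vfov"])/2)
    K=np.array([[f,0,c["cx"]],[0,f,c["cy"]],[0,0,1.]])
    x=np.array([(u-c["cx"])/f,(v-c["cy"])/f]); s=x.copy()
    for _ in range(30): s=x/(1+c["k1"]*(s@s))
    return np.array(c["eye"]),np.array(c["rotation"])@np.array([s[0],s[1],1.])
def at(name,u,v,z,c=None):
    e,d=ray(name,u,v,c); return e+d*(z-e[2])/d[2]
def proj(name,P,c=None):
    c=c or bot.get_calibration(name); f=200/np.tan(np.radians(c["vfov"])/2)
    q=(np.atleast_2d(P)-np.array(c["eye"]))@np.array(c["rotation"]); s=q[:,:2]/q[:,2:]
    s=s*(1+c["k1"]*(s**2).sum(1,keepdims=True)); return s*f+[c["cx"],c["cy"]]
E
python3 - <<'E'
from h import *
a=bot.capture("scene");b=bot.capture("side")
cv2.imwrite("pics/scene.png",a);cv2.imwrite("pics/side.png",b)
for n in("scene","side","wrist"):
    c=bot.get_calibration(n);print(n,{k:np.round(v,3).tolist() for k,v in c.items()})
print(bot.get_obs())
E
```

```text
pics
scene {'vfov': 45.818, 'cx': 315.244, 'cy': 198.975, 'k1': -0.112, 'eye': [5.395, 970.397, 929.126], 'rotation': [-2.23, 0.014, -2.651]}
side {'vfov': 46.28, 'cx': 323.955, 'cy': 201.061, 'k1': -0.026, 'eye': [-263.645, -1245.175, 707.606], 'rotation': [-1.97, 0.021, -0.568]}
wrist {'vfov': 62.59, 'cx': 326.543, 'cy': 196.672, 'k1': 0.012, 'eye': [309.422, -432.04, 383.003], 'rotation': [2.836, 0.002, -1.103]}
{'time': 0.1, 'joint_positions': array([-1.25002035e+00,  3.42612425e-01,  1.52490387e+00, -1.91871596e-05,
        1.27539761e+00, -1.45992667e-01]), 'dq': array([ 5.58271303e-05, -2.41471784e-03, -1.46201683e-03, -1.37244371e-03,
       -1.27457437e-03,  6.82046991e-04]), 'tau': array([ 1.37298455e-03, -4.32004988e+01, -2.44695514e+01,  7.18829851e-02,
        5.26929356e-02, -3.18034904e-05]), 'tool_pos': array([ 236.15632552, -468.48919477,  226.14169409]), 'tcp_rot': array([-3.14028279e+00, -1.74055120e-04,  4.66774133e-01]), 'contact_force': array([ 0.01907704,  0.12589652, -0.43034452]), 'moment': array([-0.03208304,  0.00364371,  0.02269722]), 'finger_force': 0.0, 'grip_width': 92.08390450778144}
```

View pics/scene.png

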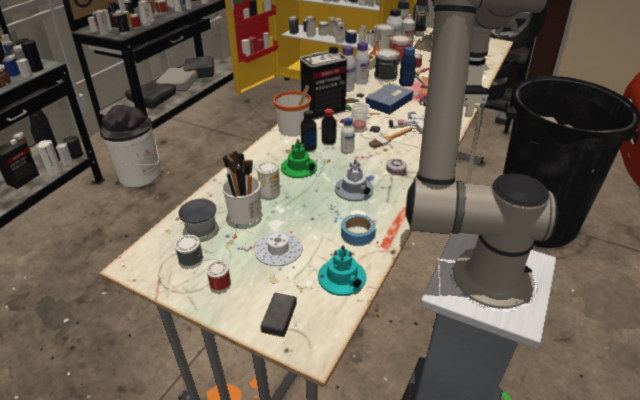

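View pics/side.png

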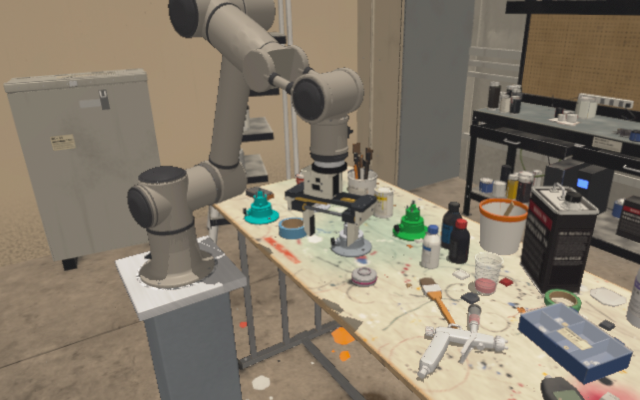

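The disc is the perforated ring with a hat at scene (278,247). Stand candidates are grey (354,183), turquoise (342,272, decoy) and green (298,160, decoy), so I choose grey. The tape roll at (358,229) and the grey lidded pot at (200,215) are not the disc. Next I'll locate both and check them in one close crop.

```bash
sed -i 's/^import numpy.*/import numpy as np, cv2\nfrom scipy.spatial.transform import Rotation as Rn\n_g=bot.get_calibration\nclass _B: pass\ndef cal(n):\n    c=dict(_g(n)); c["rotation"]=Rn.from_euler("xyz",c["rotation"]).as_matrix(); return c/; s/bot.get_calibration(name)/cal(name)/g' h.py
python3 - <<'E'
from h import *
a=cv2.imread("pics/scene.png")
for u,v,z in((278,248,5),(278,238,36),(354,188,0),(354,165,100),(342,277,0),(298,167,0),(358,225,36),(219,270,58),(279,310,27),(200,212,40),(188,242,58)): print(u,v,z,at("scene",u,v,z).round(0))
w=bot.capture("wrist");cv2.imwrite("pics/wrist0.png",w)
top=cv2.resize(a[150:300,240:400],None,fx=4,fy=4,interpolation=cv2.INTER_CUBIC)
cv2.imwrite("pics/crop.png",top)
E
```

```text
278 248 5 [566. 171.   5.]
278 238 36 [568. 163.  36.]
354 188 0 [ 496. -192.   -0.]
354 165 100 [ 494. -179.  100.]
342 277 0 [360. 183.   0.]
298 167 0 [ 723. -216.    0.]
358 225 36 [393.  11.  36.]
219 270 58 [625. 356.  58.]
279 310 27 [437. 373.  27.]
200 212 40 [835. 177.  40.]
188 242 58 [765. 311.  58.]
```

View pics/crop.png

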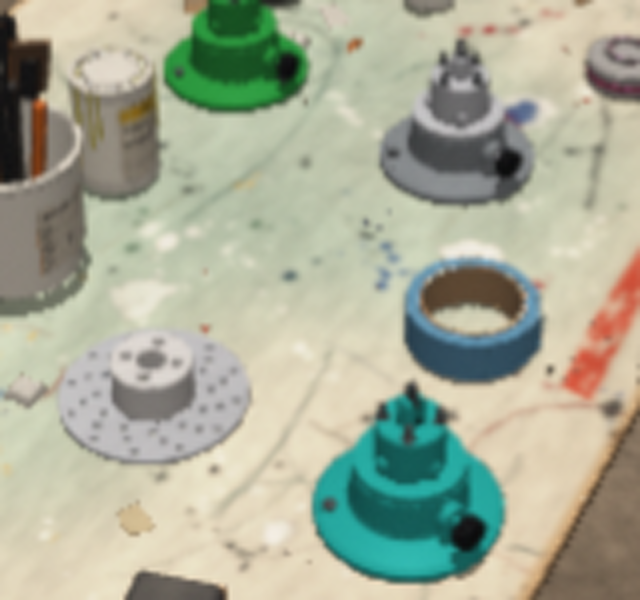

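The crop confirms it: the grey stand with upright studs sits around scene (355,180), and the disc hat top with its bore and four holes is centred at (278,239). I'll move over the stand first for a close look at the hub.

>>> jog_arm:
  targets:
    - {"xyz":[0.5,-0.19,0],"spin":0}
    - {"xyz":[0.5,-0.19,0],"spin":0}
    - {"xyz":[0.5,-0.19,0],"spin":0}
    - {"xyz":[0.5,-0.19,0],"spin":0}
    - {"xyz":[0.5,-0.19,0],"spin":0}
    - {"xyz":[0.5,-0.19,0],"spin":0}
    - {"xyz":[0.5,-0.19,0],"spin":0}
    - {"xyz":[0.5,-0.19,0],"spin":0}
    - {"xyz":[0.5,-0.19,0],"spin":0}
    - {"xyz":[0,0,0],"spin":0}

```text
time: 1.4
tool_pos: [497.4, -182.5, 226.3]
tcp_rot: [-3.141, -0.0, 0.471]
contact_force: [-0.3, -0.5, 1.1]
grip_width: 91.9
finger_force: 0.0
```

Run:
```python
from h import *
o=bot.get_obs();c=cal("wrist");w=bot.capture("wrist")
print(o["tool_pos"],o["tcp_rot"],c["eye"])
np.save("c1.npy",c,allow_pickle=True);cv2.imwrite("pics/w1raw.png",w)
p=proj("wrist",[[495,-185,85],[495,-185,117]],c);print(p)
u,v=p[0].astype(int)
x0=max(0,u-100);y0=max(0,v-75);print(x0,y0)
cv2.imwrite("pics/w1.png",cv2.resize(w[y0:y0+150,x0:x0+200],None,fx=4,fy=4,interpolation=cv2.INTER_CUBIC))
```

```text
[ 497.38491728 -182.53050283  226.28094028] [-3.14089261e+00 -1.94572608e-05  4.70616050e-01] [ 570.48519345 -145.71298884  383.14652778]
[[327.6494453  187.54045087]
 [327.73226749 197.88554264]]
227 112
```

View pics/w1.png

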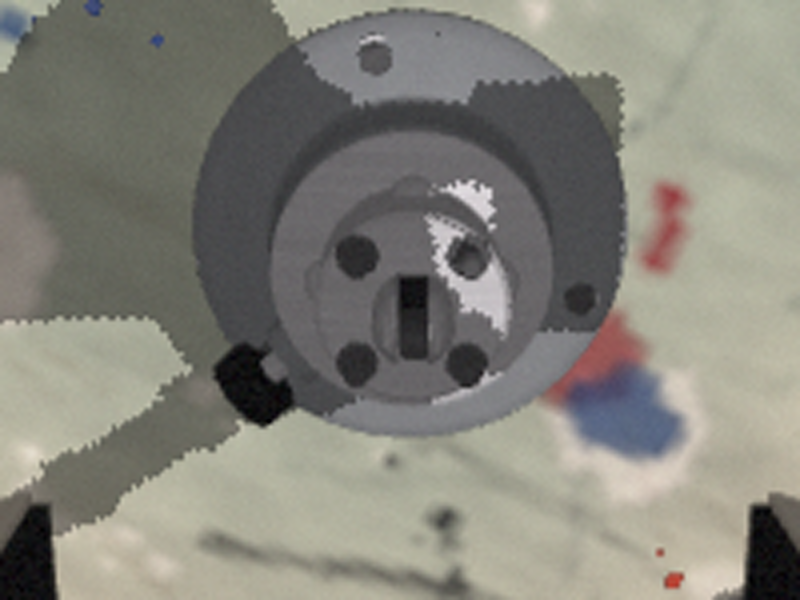

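The wrist view shows the four studs at crop (356,256), (468,256), (356,363) and (468,363). The fork slot is vertical at (412,318), the foot centre is near (410,222) and the brake screw is at (255,385).

Run:
```python
from h import *
c=np.load("c1.npy",allow_pickle=True).item()
P=[]
for u,v in((356,256),(468,256),(356,363),(468,363)):
    P.append(at("wrist",227+u/4-.375,112+v/4-.375,96,c))
P=np.array(P);m=P.mean(0);print(P.round(1),m)
d=P-m;print(np.hypot(d[:,0],d[:,1]),np.degrees(np.arctan2(d[:,1],d[:,0]))%90)
for u,v,z in((410,222,4),(255,385,30)):print(at("wrist",227+u/4,112+v/4,z,c))
# disc holes from scene crop
Q=np.array([at("scene",240+u/4-.375,150+v/4-.375,36) for u,v in((152,359),)]);print(Q)
```

```text
[[ 502.8 -168.9   96. ]
 [ 514.2 -191.3   96. ]
 [ 480.1 -180.1   96. ]
 [ 491.8 -203.1   96. ]] [ 497.22830539 -185.84961076   96.        ]
[17.84881806 17.80266732 18.03352822 18.07832701] [71.87389362 72.29409427 71.56421057 72.6062653 ]
[ 497.28743454 -186.47406532    4.        ]
[ 440.17658848 -165.97596988   30.        ]
[[566.44655225 168.71121307  36.        ]]
```

>>> jog_arm:
  targets:
    - {"xyz":[0.31,-0.39,0],"spin":0}
    - {"xyz":[0.31,-0.39,0],"spin":0}
    - {"xyz":[0.31,-0.39,0],"spin":0}
    - {"xyz":[0.31,-0.39,0],"spin":0}
    - {"xyz":[0.31,-0.39,0],"spin":0}
    - {"xyz":[0.31,-0.39,0],"spin":0}
    - {"xyz":[0.31,-0.39,0],"spin":0}
    - {"xyz":[0.31,-0.39,0],"spin":0}
    - {"xyz":[0.3,-0.39,0.1],"spin":0}
    - {"xyz":[0,0,0],"spin":0}

```text
time: 2.7
tool_pos: [568.1, 167.0, 217.6]
tcp_rot: [-3.141, 0.002, 0.469]
contact_force: [0.5, -1.0, -0.0]
grip_width: 91.5
finger_force: 0.0
```

Run:
```python
from h import *
o=bot.get_obs();c=cal("wrist");w=bot.capture("wrist")
print(o["tool_pos"],o["tcp_rot"],c["eye"])
np.save("c2.npy",c,allow_pickle=True);cv2.imwrite("pics/w2raw.png",w)
p=proj("wrist",[[566.5,168,36]],c);print(p)
u,v=p[0].astype(int)
x0=max(0,u-100);y0=max(0,v-75);print(x0,y0)
cv2.imwrite("pics/w2.png",cv2.resize(w[y0:y0+150,x0:x0+200],None,fx=4,fy=4,interpolation=cv2.INTER_CUBIC))
```

```text
[568.07289168 167.0490114  217.63006942] [-3.14107584e+00  1.73818274e-03  4.68798825e-01] [641.4692364  203.8803831  374.34790725]
[[325.01836665 174.66983972]]
225 99
```

View pics/w2.png

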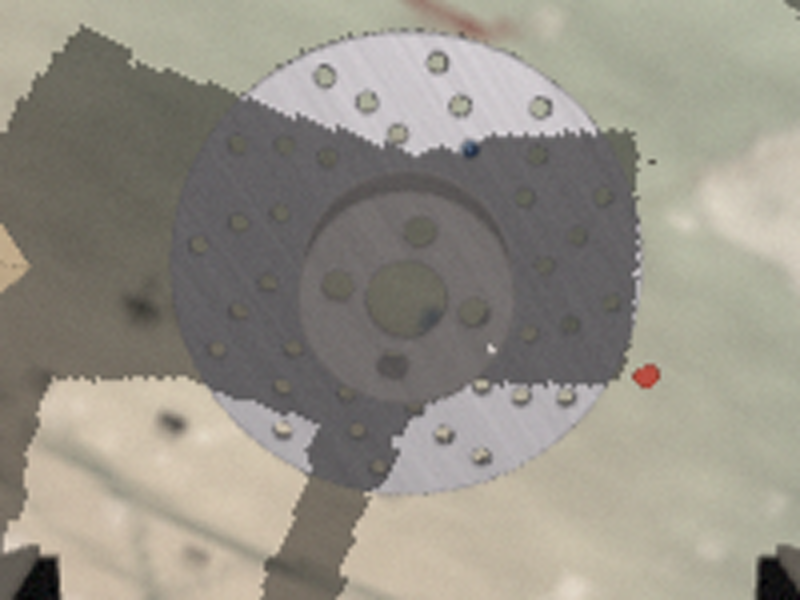

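The disc hat is centred at crop (406,298), with stud holes at (421,232), (338,285), (473,312) and (393,365).

Run:
```python
from h import *
c=np.load("c2.npy",allow_pickle=True).item()
P=np.array([at("wrist",225+u/4-.375,99+v/4-.375,36,c) for u,v in((421,232),(338,285),(473,312),(393,365))])
m=P.mean(0);print(m,at("wrist",225+405/4-.375,99+298/4-.375,36,c))
d=P-m;print(np.hypot(d[:,0],d[:,1]),np.degrees(np.arctan2(d[:,1],d[:,0]))%90)
```

```text
[568.29866643 167.52770941  36.        ] [568.40325877 167.94917726  36.        ]
[18.27184189 18.33848552 18.00843313 18.48229462] [14.76698935 14.97555555 15.63950043 15.7963153 ]
```

Run:
```python
from h import *
for u,v,z in((243,222,0),(262,215,0),(224,212,0),(243,190,90),(235,155,180),(269,195,0)): print(at("scene",u,v,z).round())
```

```text
[724. 119.   0.]
[690.  64.   0.]
[804. 107.   0.]
[739.  80.  90.]
[783.  43. 180.]
[726. -32.   0.]
```

>>> jog_arm:
  targets:
    - {"xyz":[0.008,-0.007,0.5],"spin":0}
    - {"xyz":[0,0,0.5],"spin":0}
    - {"xyz":[0,0,0.5],"spin":0}
    - {"xyz":[0,0,0.5],"spin":0}
    - {"xyz":[0,0,0.4],"spin":0}
    - {"xyz":[0,0,0.15],"spin":0}
    - {"xyz":[0,0,0.05],"spin":0}
    - {"xyz":[0,0,0],"spin":0}
    - {"xyz":[0,0,0],"spin":0}
    - {"xyz":[0,0,0],"spin":0}

```text
time: 4.0
tool_pos: [569.2, 167.1, 11.6]
tcp_rot: [3.141, -0.001, 0.467]
contact_force: [-0.4, 0.7, 0.8]
grip_width: 91.9
finger_force: 0.0
```

>>> jog_arm:
  targets:
    - {"xyz":[0,0,0],"spin":0}
    - {"xyz":[0,0,0],"spin":0}
    - {"xyz":[0,0,0],"spin":0}
    - {"xyz":[0,0,0],"spin":0}
    - {"xyz":[0,0,0],"spin":0}
    - {"xyz":[0,0,0],"spin":0}
    - {"xyz":[0,0,0],"spin":0}
    - {"xyz":[0,0,0],"spin":0}
    - {"xyz":[0,0,0],"spin":0}
    - {"xyz":[0,0,0],"spin":0}
  gripper: 40

```text
time: 5.25
tool_pos: [568.6, 167.1, 10.6]
tcp_rot: [-3.141, 0.0, 0.467]
contact_force: [-1.0, 2.7, -0.2]
grip_width: 58.2
finger_force: 30.0
```

>>> jog_arm:
  targets:
    - {"xyz":[0,0,-0.2],"spin":0}
    - {"xyz":[0,0,-0.4],"spin":0}
    - {"xyz":[0,0,-0.4],"spin":0.58}
    - {"xyz":[0,0,-0.4],"spin":0.9}
    - {"xyz":[0,0,-0.4],"spin":0.9}
    - {"xyz":[0,0,0],"spin":0.9}
    - {"xyz":[0,0,0],"spin":0.9}
    - {"xyz":[0,0,0],"spin":0.9}
    - {"xyz":[0,0,0],"spin":0.7}
    - {"xyz":[0,0,0],"spin":0}

```text
time: 6.5
tool_pos: [568.6, 166.5, 155.0]
tcp_rot: [3.141, 0.0, -0.111]
contact_force: [0.3, -0.1, -5.1]
grip_width: 58.6
finger_force: 30.0
```

>>> jog_arm:
  targets:
    - {"xyz":[-0.045,0.3,0],"spin":0}
    - {"xyz":[-0.045,0.5,0],"spin":0}
    - {"xyz":[-0.045,0.6,0],"spin":0}
    - {"xyz":[-0.045,0.6,0],"spin":0}
    - {"xyz":[-0.045,0.6,0],"spin":0}
    - {"xyz":[-0.045,0.6,0],"spin":0}
    - {"xyz":[-0.045,0.6,0],"spin":0}
    - {"xyz":[-0.045,0.5,0],"spin":0}
    - {"xyz":[-0.04,0.178,0],"spin":0}
    - {"xyz":[0,0,0],"spin":0}

```text
time: 7.75
tool_pos: [496.8, -186.0, 154.8]
tcp_rot: [-3.141, 0.0, -0.112]
contact_force: [0.3, 0.6, -5.6]
grip_width: 58.0
finger_force: 30.0
```

Run:
```python
from h import *
o=bot.get_obs();c=cal("wrist");w=bot.capture("wrist")
print(o["tool_pos"],o["tcp_rot"])
np.save("c3.npy",c,allow_pickle=True)
s=bot.capture("scene");e=bot.capture("side")
p=proj("wrist",[[497,-186,181]],c)[0];print(p)
u,v=p.astype(int);x0,y0=u-100,max(0,min(250,v-75));print(x0,y0)
A=cv2.resize(w[y0:y0+150,x0:x0+200],(800,600),interpolation=cv2.INTER_CUBIC);cv2.imwrite("pics/w3.png",A)
cv2.imwrite("pics/s3.png",s);cv2.imwrite("pics/e3.png",e)
```

```text
[ 496.82663508 -185.99346183  154.8282475 ] [-3.14142892e+00  1.63643454e-04 -1.12161917e-01]
[326.15952588 281.85253449]
226 206
```

View pics/w3.png

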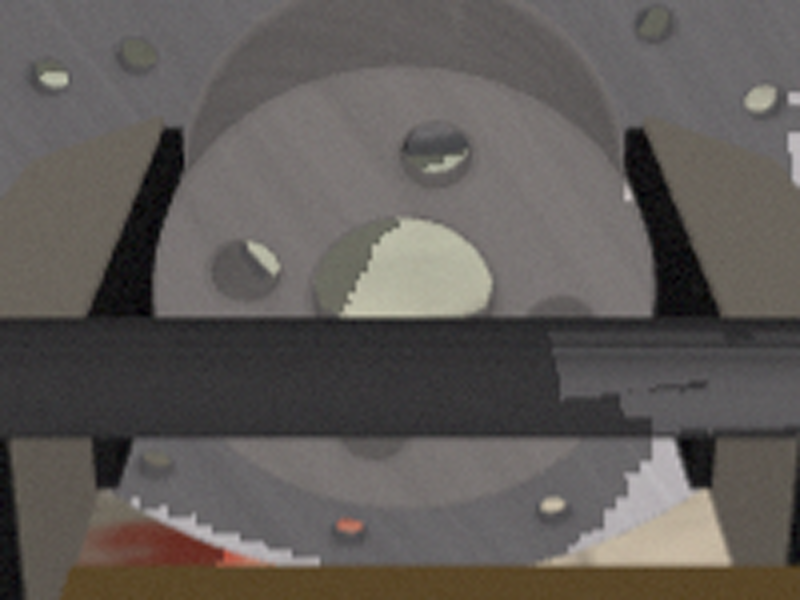

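The disc is held level. The hat outline spans crop 153–655 by 67–507, so the centre is about (404,287), and stud holes are visible at (436,153) and (246,270). I'll fit its centre and angle.

Run:
```python
from h import *
from scipy.optimize import least_squares
c=np.load("c3.npy",allow_pickle=True).item()
g=lambda u,v:np.array(at("wrist",226+u/4-.375,206+v/4-.375,180.2,c))
R=[g(*p) for p in((153,280),(655,280),(404,67),(404,507))]
B=[g(*p) for p in((315,285),(493,285),(403,218))]
H=[g(*p) for p in((436,153),(246,270))]
f=lambda q:[np.hypot(*(r[:2]-q[:2]))-29*q[2] for r in R]+[np.hypot(*(r[:2]-q[:2]))-10.5*q[2] for r in B]
s=least_squares(f,[497,-186,1]);m=s.x;print(m,np.round(s.fun,2))
for h in H: d=h[:2]-m[:2];print(np.hypot(*d),np.degrees(np.arctan2(d[1],d[0]))%90)
```

```text
[ 497.21206064 -186.23544817    0.98183727] [ 0.06  0.06 -0.05 -0.05 -0.05 -0.05  0.01]
18.61280184797611 72.73252057599831
18.246254865519365 71.693337743253
```

>>> jog_arm:
  targets:
    - {"xyz":[0,-0.003,0.15],"spin":0}
    - {"xyz":[0,0,0.2],"spin":0}
    - {"xyz":[0,0,0.2],"spin":0}
    - {"xyz":[0,0,0.15],"spin":0}
    - {"xyz":[0,0,0.06],"spin":0}
    - {"xyz":[0,0,0.04],"spin":0}
    - {"xyz":[0,0,0.04],"spin":0}
    - {"xyz":[0,0,0.03],"spin":0}
    - {"xyz":[0,0,0.0],"spin":0}
    - {"xyz":[0,0,0],"spin":0}

```text
time: 9.15
tool_pos: [497.1, -185.7, 85.0]
tcp_rot: [3.141, 0.0, -0.111]
contact_force: [-2.8, -4.4, -5.2]
grip_width: 57.5
finger_force: 30.0
```

>>> jog_arm:
  targets:
    - {"xyz":[0,0,0],"spin":0}
    - {"xyz":[0,0,0],"spin":0}
    - {"xyz":[0,0,0.02],"spin":0}
    - {"xyz":[0,0,0],"spin":0}
    - {"xyz":[0,0,0.02],"spin":0}
    - {"xyz":[0,0,0],"spin":0}
    - {"xyz":[0,0,0],"spin":0}
    - {"xyz":[0,0,0],"spin":0}
    - {"xyz":[0,0,0],"spin":0}
    - {"xyz":[0,0,0],"spin":0}

```text
time: 10.4
tool_pos: [497.2, -185.7, 82.1]
tcp_rot: [3.141, -0.0, -0.111]
contact_force: [-3.7, -4.0, -2.1]
grip_width: 58.2
finger_force: 30.0
```

>>> jog_arm:
  targets:
    - {"xyz":[-0.006,0.007,0],"spin":0}
    - {"xyz":[0,0,0],"spin":0}
    - {"xyz":[0,0,0],"spin":0}
    - {"xyz":[0,0,0.01],"spin":0}
    - {"xyz":[0,0,0],"spin":0}
    - {"xyz":[0,0,0],"spin":0}
    - {"xyz":[0,0,0],"spin":0}
    - {"xyz":[0,0,0],"spin":0}
    - {"xyz":[0,0,0],"spin":0}
    - {"xyz":[0,0,0],"spin":0}

```text
time: 11.65
tool_pos: [496.8, -185.8, 81.1]
tcp_rot: [3.141, -0.0, -0.111]
contact_force: [-0.4, -1.7, -2.6]
grip_width: 57.8
finger_force: 30.0
```

Lateral force is down, so I'll nudge -y a bit more and go down to the stud height.

>>> jog_arm:
  targets:
    - {"xyz":[0,0.004,0.01],"spin":0}
    - {"xyz":[0,0,0],"spin":0}
    - {"xyz":[0,0,0.015],"spin":0}
    - {"xyz":[0,0,0],"spin":0}
    - {"xyz":[0,0,0.015],"spin":0}
    - {"xyz":[0,0,0],"spin":0}
    - {"xyz":[0,0,0.015],"spin":0}
    - {"xyz":[0,0,0],"spin":0}
    - {"xyz":[0,0,0],"spin":0}
    - {"xyz":[0,0,0],"spin":0}

```text
time: 12.9
tool_pos: [496.2, -186.7, 76.5]
tcp_rot: [3.141, 0.001, -0.111]
contact_force: [-2.8, -4.7, -2.4]
grip_width: 58.2
finger_force: 30.0
```

>>> jog_arm:
  targets:
    - {"xyz":[-0.005,0.007,0],"spin":0}
    - {"xyz":[0,0,0],"spin":0}
    - {"xyz":[0,0,0.01],"spin":0}
    - {"xyz":[0,0,0],"spin":0}
    - {"xyz":[0,0,0.01],"spin":0}
    - {"xyz":[0,0,0],"spin":0}
    - {"xyz":[0,0,0.01],"spin":0}
    - {"xyz":[0,0,0],"spin":0}
    - {"xyz":[0,0,0],"spin":0}
    - {"xyz":[0,0,0],"spin":0}

```text
time: 14.15
tool_pos: [496.1, -186.8, 74.3]
tcp_rot: [3.141, 0.0, -0.111]
contact_force: [-2.9, -4.2, -3.2]
grip_width: 57.8
finger_force: 30.0
```

>>> jog_arm:
  targets:
    - {"xyz":[-0.004,0.006,0],"spin":0}
    - {"xyz":[0,0,0],"spin":0}
    - {"xyz":[0,0,0.01],"spin":0}
    - {"xyz":[0,0,0],"spin":0}
    - {"xyz":[0,0,0.01],"spin":0}
    - {"xyz":[0,0,0],"spin":0}
    - {"xyz":[0,0,0.01],"spin":0}
    - {"xyz":[0,0,0],"spin":0}
    - {"xyz":[0,0,0],"spin":0}
    - {"xyz":[0,0,0],"spin":0}

```text
time: 15.4
tool_pos: [495.9, -187.1, 72.0]
tcp_rot: [3.141, -0.0, -0.111]
contact_force: [-0.9, -1.6, -1.0]
grip_width: 58.0
finger_force: 30.0
```

Run:
```python
from h import *
o=bot.get_obs();print({k:np.round(o[k],2) for k in("tool_pos","contact_force","moment","tcp_rot")})
```

```text
{'tool_pos': array([ 495.9 , -187.09,   72.  ]), 'contact_force': array([-0.91, -1.61, -0.96]), 'moment': array([-0.25,  0.27,  0.01]), 'tcp_rot': array([ 3.14, -0.  , -0.11])}
```

Disc origin is about 61 mm, below the 66 mm stud-tip level, so the studs are in the holes. I'll press on gently.

>>> jog_arm:
  targets:
    - {"xyz":[-0.002,0.003,0.01],"spin":0}
    - {"xyz":[0,0,0],"spin":0}
    - {"xyz":[0,0,0.01],"spin":0}
    - {"xyz":[0,0,0],"spin":0}
    - {"xyz":[0,0,0.01],"spin":0}
    - {"xyz":[0,0,0],"spin":0}
    - {"xyz":[0,0,0.01],"spin":0}
    - {"xyz":[0,0,0],"spin":0}
    - {"xyz":[0,0,0],"spin":0}
    - {"xyz":[0,0,0],"spin":0}

```text
time: 16.65
tool_pos: [495.6, -187.2, 68.5]
tcp_rot: [-3.142, 0.0, -0.111]
contact_force: [0.0, -1.2, -2.8]
grip_width: 57.8
finger_force: 30.0
```

>>> jog_arm:
  targets:
    - {"xyz":[0,0,0.01],"spin":0}
    - {"xyz":[0,0,0],"spin":0}
    - {"xyz":[0,0,0.01],"spin":0}
    - {"xyz":[0,0,0],"spin":0}
    - {"xyz":[0,0,0.01],"spin":0}
    - {"xyz":[0,0,0],"spin":0}
    - {"xyz":[0,0,0.01],"spin":0}
    - {"xyz":[0,0,0],"spin":0}
    - {"xyz":[0,0,0],"spin":0}
    - {"xyz":[0,0,0],"spin":0}

```text
time: 17.9
tool_pos: [495.7, -187.3, 65.6]
tcp_rot: [3.141, -0.0, -0.111]
contact_force: [-2.3, -0.6, 2.5]
grip_width: 57.9
finger_force: 30.0
```

>>> jog_arm:
  targets:
    - {"xyz":[0,0,0.01],"spin":0}
    - {"xyz":[0,0,0],"spin":0}
    - {"xyz":[0,0,0],"spin":0}
    - {"xyz":[0,0,0],"spin":0}
    - {"xyz":[0,0,0.01],"spin":0}
    - {"xyz":[0,0,0],"spin":0}
    - {"xyz":[0,0,0],"spin":0}
    - {"xyz":[0,0,0],"spin":0}
    - {"xyz":[0,0,0],"spin":0}
    - {"xyz":[0,0,0],"spin":0}

```text
time: 19.15
tool_pos: [495.7, -187.3, 65.5]
tcp_rot: [3.141, -0.001, -0.111]
contact_force: [-6.4, 1.6, 15.5]
grip_width: 58.1
finger_force: 30.0
```

It stopped hard at z 65.5, as expected for home, with about 21 N of reaction. Release and rise.

>>> jog_arm:
  targets:
    - {"xyz":[0,0,-0.015],"spin":0}
    - {"xyz":[0,0,0],"spin":0}
    - {"xyz":[0,0,0],"spin":0}
    - {"xyz":[0,0,0],"spin":0}
    - {"xyz":[0,0,0],"spin":0}
    - {"xyz":[0,0,-0.3],"spin":0}
    - {"xyz":[0,0,-0.5],"spin":0}
    - {"xyz":[0,0,-0.5],"spin":0}
    - {"xyz":[0,0,0],"spin":0}
    - {"xyz":[0,0,0],"spin":0}
  gripper: 100

```text
time: 20.4
tool_pos: [495.2, -187.0, 168.5]
tcp_rot: [-3.141, 0.001, -0.111]
contact_force: [-0.1, -0.6, -0.5]
grip_width: 91.5
finger_force: 0.0
```

Run:
```python
from h import *
o=bot.get_obs();c=cal("wrist");w=bot.capture("wrist")
print(o["tool_pos"],o["contact_force"])
np.save("c4.npy",c,allow_pickle=True)
p=proj("wrist",[[496,-187,91]],c)[0];print(p)
u,v=p.astype(int);x0,y0=u-100,max(0,min(250,v-75));print(x0,y0)
cv2.imwrite("pics/w4.png",cv2.resize(w[y0:y0+150,x0:x0+200],(800,600),interpolation=cv2.INTER_CUBIC))
```

```text
[ 495.20611111 -187.0142779   168.45205016] [-0.12469985 -0.60712119 -0.48102157]
[326.2385957  205.61700933]
226 130
```

View pics/w4.png

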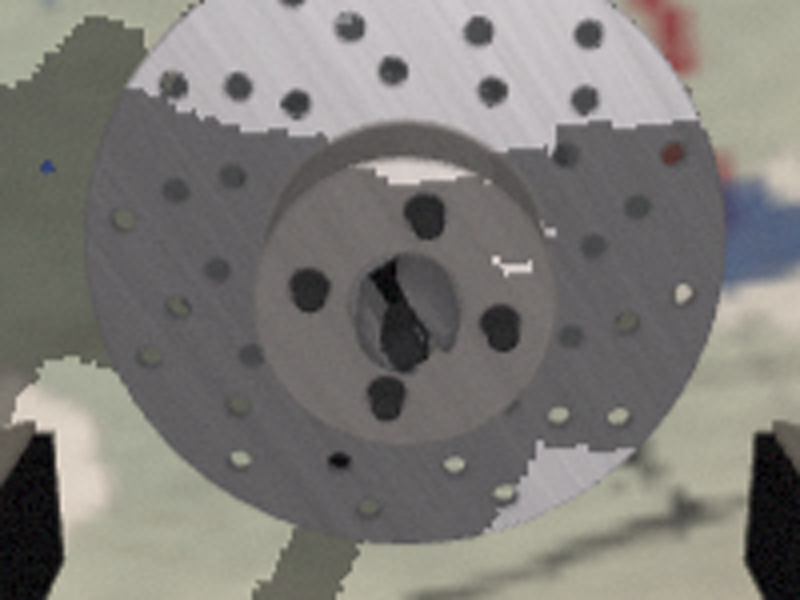

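Home is confirmed: the studs (dark) fill all four hat holes, at crop (426,215), (310,290), (500,327) and (387,398). The toggle is still upright, its dark top at (405,340). Next I'll close the fingers, align tool x with hub x (yaw 0.473), and go behind the toggle.

>>> jog_arm:
  targets:
    - {"xyz":[0,0,0],"spin":-0.85}
    - {"xyz":[0,0,0],"spin":-0.85}
    - {"xyz":[0,0,0],"spin":-0.85}
    - {"xyz":[0,0,0],"spin":-0.85}
    - {"xyz":[0,0,0],"spin":-0.85}
    - {"xyz":[0,0,0],"spin":-0.85}
    - {"xyz":[0,0,0],"spin":-0.75}
    - {"xyz":[-0.15,0.009,0],"spin":0}
    - {"xyz":[-0.16,0,0.1],"spin":0}
    - {"xyz":[0,0,0],"spin":0}
  gripper: 0

```text
time: 21.7
tool_pos: [472.2, -199.4, 160.0]
tcp_rot: [-3.139, 0.002, 0.472]
contact_force: [1.5, -0.7, -0.1]
grip_width: 0.8
finger_force: 0.0
```

>>> jog_arm:
  targets:
    - {"xyz":[0,0,0.25],"spin":0}
    - {"xyz":[0,0,0.25],"spin":0}
    - {"xyz":[0,0,0.12],"spin":0}
    - {"xyz":[0,0,0.04],"spin":0}
    - {"xyz":[0,0,0],"spin":0}
    - {"xyz":[0,0,0],"spin":0}
    - {"xyz":[0.04,0,0],"spin":0}
    - {"xyz":[0.04,0,0],"spin":0}
    - {"xyz":[0.04,0,0],"spin":0}
    - {"xyz":[0,0,0],"spin":0}

```text
time: 22.95
tool_pos: [482.6, -194.8, 108.3]
tcp_rot: [3.141, 0.0, 0.474]
contact_force: [-0.8, -0.1, 0.2]
grip_width: 0.5
finger_force: 0.2
```

>>> jog_arm:
  targets:
    - {"xyz":[0.03,0,0],"spin":0}
    - {"xyz":[0.03,0,0],"spin":0}
    - {"xyz":[0.03,0,0],"spin":0}
    - {"xyz":[0.03,0,0],"spin":0}
    - {"xyz":[0.03,0,0],"spin":0}
    - {"xyz":[0.03,0,0],"spin":0}
    - {"xyz":[0.03,0,0],"spin":0}
    - {"xyz":[0.03,0,0],"spin":0}
    - {"xyz":[0.03,0,0],"spin":0}
    - {"xyz":[0,0,0],"spin":0}

```text
time: 24.2
tool_pos: [502.1, -184.9, 108.4]
tcp_rot: [3.141, -0.001, 0.474]
contact_force: [-0.5, 0.3, 0.9]
grip_width: 0.5
finger_force: 0.7
```

>>> jog_arm:
  targets:
    - {"xyz":[0.04,0,0],"spin":0}
    - {"xyz":[0.05,0,0],"spin":0}
    - {"xyz":[0.05,0,0],"spin":0}
    - {"xyz":[0.05,0,0],"spin":0}
    - {"xyz":[0,0,0.02],"spin":0}
    - {"xyz":[0,0,0.02],"spin":0}
    - {"xyz":[0,0,0.02],"spin":0}
    - {"xyz":[0,0,0.01],"spin":0}
    - {"xyz":[0,0,0],"spin":0}
    - {"xyz":[0,0,0],"spin":0}

```text
time: 25.45
tool_pos: [514.9, -178.2, 102.6]
tcp_rot: [-3.141, 0.001, 0.474]
contact_force: [1.8, 0.1, 1.9]
grip_width: 0.5
finger_force: 0.9
```

>>> jog_arm:
  targets:
    - {"xyz":[0,0,0.01],"spin":0}
    - {"xyz":[0,0,0],"spin":0}
    - {"xyz":[0,0,0.01],"spin":0}
    - {"xyz":[0,0,0],"spin":0}
    - {"xyz":[0,0,0.01],"spin":0}
    - {"xyz":[0,0,0],"spin":0}
    - {"xyz":[0,0,0],"spin":0}
    - {"xyz":[0,0,0],"spin":0}
    - {"xyz":[0,0,0],"spin":0}
    - {"xyz":[0,0,0],"spin":0}

```text
time: 26.7
tool_pos: [515.2, -178.1, 100.4]
tcp_rot: [3.141, -0.0, 0.474]
contact_force: [2.5, 1.6, 3.3]
grip_width: 0.4
finger_force: 1.8
```

>>> jog_arm:
  targets:
    - {"xyz":[0,0,0.01],"spin":0}
    - {"xyz":[0,0,0],"spin":0}
    - {"xyz":[0,0,0],"spin":0}
    - {"xyz":[0,0,0.005],"spin":0}
    - {"xyz":[0,0,0],"spin":0}
    - {"xyz":[0,0,0],"spin":0}
    - {"xyz":[0,0,0],"spin":0}
    - {"xyz":[0,0,0],"spin":0}
    - {"xyz":[0,0,0],"spin":0}
    - {"xyz":[0,0,0],"spin":0}

```text
time: 27.95
tool_pos: [515.4, -178.1, 100.0]
tcp_rot: [3.141, -0.001, 0.474]
contact_force: [0.7, 2.3, 10.5]
grip_width: 0.5
finger_force: 5.0
```

It stopped hard at z 100.0 with about 10 N, which is the flat-toggle height. I'll retreat and look.

>>> jog_arm:
  targets:
    - {"xyz":[0,0,-0.1],"spin":0}
    - {"xyz":[0,0,-0.4],"spin":0}
    - {"xyz":[-0.2,0,-0.4],"spin":0}
    - {"xyz":[-0.1,0,-0.1],"spin":0}
    - {"xyz":[0,0,0],"spin":0}
    - {"xyz":[0,0,0],"spin":0}
    - {"xyz":[0,0,0],"spin":0}
    - {"xyz":[0,0,0],"spin":0}
    - {"xyz":[0,0,0],"spin":0}
    - {"xyz":[0,0,0],"spin":0}

```text
time: 29.2
tool_pos: [493.9, -188.9, 179.0]
tcp_rot: [-3.142, 0.0, 0.474]
contact_force: [0.2, 0.1, 0.2]
grip_width: 0.1
finger_force: 0.0
```

Run:
```python
from h import *
o=bot.get_obs();c=cal("wrist");w=bot.capture("wrist")
print(o["tool_pos"],o["contact_force"])
p=proj("wrist",[[496,-187,95]],c)[0];print(p)
u,v=p.astype(int);x0,y0=u-100,max(0,min(250,v-75))
cv2.imwrite("pics/w5.png",cv2.resize(w[y0:y0+150,x0:x0+200],(800,600),interpolation=cv2.INTER_CUBIC))
```

```text
[ 493.8621628  -188.93694651  179.0338126 ] [0.16073663 0.14306314 0.15258266]
[325.31425649 200.36990621]
```

View pics/w5.png

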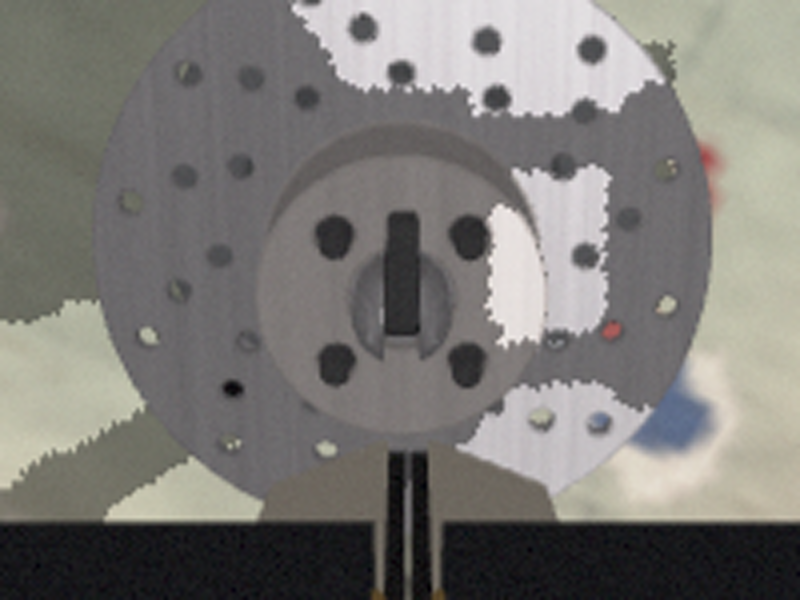

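The toggle bar lies flat over the hat, from crop (402,335) to (402,212), between the studs. The disc is home and the robot is clear, so I'm handing in.

```bash
python3 -c "
from plant import bot
print(bot.close_job())"
```

```text
the job is handed in; nothing more can be done
None
```

The disc is home on the hub and locked by the flat toggle, no bystander was touched as far as I could tell, and the job was handed in at about 29 s; the simulator returned no verdict.

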